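# Chock the rolling pin on the drainer

### The job

Put the rinsed rolling pin to dry on the sloping white draining board without letting it roll off. First set the orange chock on the board with its bar along the dark strip and its two ramped feet pointing uphill; then lay the rolling pin gently across the slope against the uphill side of both feet, and only let go once it rests there, so that it stays put.

Things in the scene. Friction and masses are not known exactly. Their poses are not given: they have to be found in the camera images.
- strip_mid (a point): Middle of the dark rubber strip (30 x 180 mm), a point of the top surface of the fixed white draining board (420 x 280 mm), 50 mm down the slope from the board's centre. The board slopes 6 degrees, low edge towards the robot. x points uphill along the surface, y (level) along the strip, z square to the surface.
- chock_center (a point): Centre of the bar, 24 (x) x 180 (y) x 30 (z) mm, of the loose orange chock, 0.3 kg; grasp it here. Its underside is 15 mm below; z up. Two feet 40 mm wide, 25 mm high, at y = +-70 mm, reach along +x to toes at x = 72 mm, 100 mm free between them; their last 28 mm are 40-degree ramps. The pin, lying on the board against both ramps, has its axis at x = 80 mm.
- pin_center (a point): Centre of the loose wooden rolling pin, 0.35 kg, y along its axis: barrel 44 mm in diameter, 200 mm long (grasp its middle), 290 mm long with both handles. It lies in a fixed dark wooden rest, axis 44 mm above the worktop, in V saddles 75 mm either side of its middle; the rest's 10 mm thick base lies under the middle. Let go on the bare slope, it rolls off.

How it is judged:
By the outcome, as a careful person would: the job done as asked, in the order asked, and still so for the second after the job is handed in, with the robot touching nothing.
It also fails if it takes over 67 s, if anything falls off the work surface, if the arm or the gripper's body presses on something with over 40 N, if the wrist force passes 120 N, or if a joint passes its speed limit or range.

### The arm

A 6-joint arm with a two-finger parallel gripper is mounted at the origin on a cart in front of the work surface, level with it; the furniture and walls round the work are solid. World frame = base frame: x ahead of the robot, y to its left, z up, the work surface at z = 0. Lengths are in m, angles in rad, forces in N, time in s.
With the tool pointing down it reaches from about 0.35 to 0.975 m from the base axis. Payload 7.1 kg.
Tool frame: the origin (TCP) lies midway between the tips of the shut fingers; the grasp point (between the pads) lies 19 mm behind it (ctrl.tcp_to_grasp is the distance from the TCP to the grasp point, in m); z points along the fingers, x is the direction in which the jaws open and shut, and the axes are right-handed (so a half turn about z gives the same grasp; the last joint's range is limited). The gripper opens to 88 mm and grips with 3 to 60 N. Pads are 20 mm wide; open, the fingers measure 115 mm over their backs; the gripper's body (75 mm by 178 mm) begins 61 mm behind the grasp point.
Start: joints at [1.137, 0.423, 1.63, -0, 1.089, -0.019], TCP at [0.252, 0.572, 0.223] pointing down, gripper open.
Joint ranges: [-3, 3], [-0.9, 2.11], [0.09, 2.58], [-1.31, 4.45], [0.11, 2.69], [-2.54, 2.54]. Speed limits (rad/s): [2.39, 2.39, 3.01, 3.14, 3.14, 3.14].

### API

Orientations are given as a unit quaternion [w, x, y, z].
In Python, from rig import ctrl, effector, solver, cams, job, telemetry gives the robot as it stands. The module is installed in compiled form; this text tells all that it offers. Calls block until the motion is done:
- ctrl.move_to(position, orientation): joint-space move of the TCP to a pose.
- ctrl.move_straight(position, orientation=None, speed=0.15, f_stop=None): straight line of the TCP; orientation=None keeps the orientation; speed is the mean speed in m/s. With f_stop (N) it stops when the force on the tool has changed by that much, and returns True; else False.
- ctrl.set_joints(angles): joint-space move.
- effector.let_go() and effector.close(grip_force=None): open the fingers fully, or close them until they stop; grip_force is the grip in N (None keeps the last).
- ctrl.sleep(seconds).
- solver.ik(position, orientation): joint angles nearest the present ones, or None.
- cams.get_image(name): name is "scene" or "top" or "wrist"; returns (picture, depth): 400x640x3 uint8, red, green, blue; 400x640 float32, m along the optical axis (not along the pixel's ray), 0 where there is no reading.
- cams.get_calibration(name): a dict with "vertical_fov" (degrees; the focal length in pixels is half the picture's height over the tangent of half this angle, whatever the lens; pixels are square), "cx", "cy" (the principal point, pixels), "position" and "orientation" of the camera in the world. Camera axes: x right, y down, z forward; pixel columns grow to the right and rows downward; lengths in m; the calibration is good to about 2 mm. A picture is of the moment at which its call begins: read the wrist's pose just before it. get_calibration takes no time and is no camera call; for the wrist camera it gives the pose at the moment of the call.
A pose or a line that the arm cannot do raises ctrl.PlanningError and nothing moves.
- job.sign_off(): hands the job in, once; it reports no verdict.
Readings, each from a call of its own:
- telemetry.read_clock(): time.
- telemetry.read_joint_pos(): joint angles.
- telemetry.read_joint_velocities(): joint speeds.
- telemetry.read_joint_torque(): joint torques, N m.
- telemetry.read_tool_pos(): TCP position.
- telemetry.read_orientation(): TCP orientation.
- telemetry.read_ft_force(): force on the tool from outside, world axes, zero at the start.
- telemetry.read_moment(): the same for the moment, N m.
- telemetry.read_gripper_width(): opening from 0.0 (shut) to 1.0 (fully open).
Only numpy, scipy, OpenCV 4.12 (cv2) and the standard library are available. Lean on these libraries where they do the work, as an engineer would, in place of code of your own. Each camera call takes 0.05 s, during which the arm holds its last target. There are 200 camera calls.

## Working session

There is one attempt and no reset: what is moved stays moved. The work goes in short steps, each a Python script; the robot and the scene stay as the last script left them, time stands still between calls to the robot, and variables do not carry over. Pictures are saved under pics/ and viewed, about 8 in all and at most 12, crops included, and the job is handed in when it is done.

```bash
mkdir -p pics
cat > h.py <<'E'
from rig import ctrl, effector, solver, cams, job, telemetry
import numpy as np, cv2
from scipy.spatial.transform import Rotation as R
def snap(name,fn):
    c=cams.get_calibration(name); p,d=cams.get_image(name)
    cv2.imwrite('pics/%s.png'%fn,p[:,:,::-1]); np.savez('pics/%s.npz'%fn,p=p,d=d,**{k:np.array(v) for k,v in c.items()})
    return p,d,c
def cloud(d,c):
    h,w=d.shape; f=h/2/np.tan(np.radians(float(c['vertical_fov']))/2)
    v,u=np.mgrid[:h,:w]
    P=np.stack([(u-c['cx'])/f*d,(v-c['cy'])/f*d,d],-1)
    q=np.array(c['orientation'])
    W=P@R.from_quat(q[[1,2,3,0]]).as_matrix().T+np.array(c['position'])
    W[d==0]=np.nan
    return W
def quat(M):
    q=R.from_matrix(M).as_quat(); return q[[3,0,1,2]]
E
python3 - <<'E'
from h import *
for n in('top','scene'):
    p,d,c=snap(n,n+'0'); print(n,c)
print(telemetry.read_clock())
E
```

```text
top {'vertical_fov': 49.950574081819745, 'cx': 321.08179972156074, 'cy': 198.39183468486223, 'position': array([ 0.30884663, -0.01936962,  1.56009555]), 'orientation': array([-0.05053816,  0.71499488, -0.69503777,  0.0561312 ])}
scene {'vertical_fov': 56.039046367035276, 'cx': 311.7404826453218, 'cy': 201.40671627448458, 'position': array([ 0.08259528, -0.83118329,  0.67224542]), 'orientation': array([-0.46269547,  0.8482055 , -0.22885366,  0.1186859 ])}
0.1
```

View pics/top0.png

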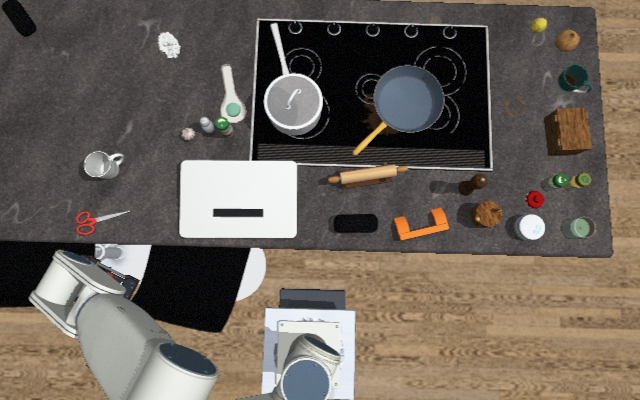

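View pics/scene0.png

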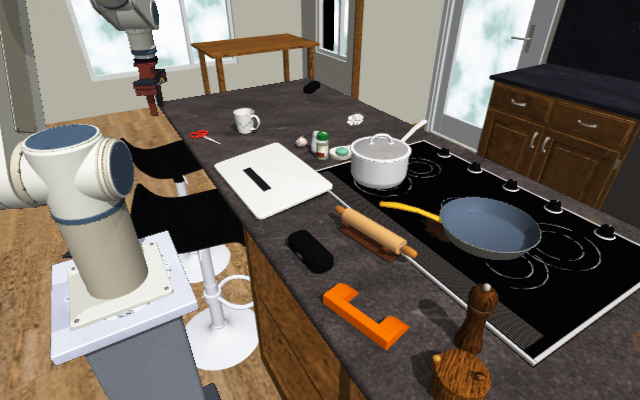

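The top view shows the board at about (238,199) with its strip at (238,213). The pin is at (368,176), and the chock's bar is at (424,231) with its feet pointing up the image, towards +x. A pan and the pot stand behind the pin.

```bash
python3 - <<'E'
from h import *
for n in('top0','scene0'):
    z=np.load('pics/%s.npz'%n); p=z['p'].astype(int); W=cloud(z['d'],z)
    hsv=cv2.cvtColor(z['p'],cv2.COLOR_RGB2HSV)
    H,S,V=[hsv[...,i].astype(int) for i in range(3)]
    x,y,zz=[W[...,i] for i in range(3)]
    ok=np.isfinite(zz)
    def rep(name,m):
        P=W[m&ok]; print(n,name,len(P))
        if len(P)<10:return
        r=cv2.minAreaRect((P[:,:2]*1000).astype(np.float32)); print('  rect',r,'mean',P.mean(0).round(4),'z pct',np.percentile(P[:,2],[2,50,90,98]).round(4))
    org=(H>=6)&(H<=16)&(S>190)&(V>150)
    if n=='top0': box=np.zeros_like(org); box[195:250,380:465]=1
    else: box=np.zeros_like(org); box[270:360,310:420]=1
    rep('chock',org&box); rep('chocktop',org&box&(zz>.022))
    pin=(H>5)&(H<20)&(S>70)&(V>150)&(zz>.05)
    b=np.zeros_like(org)
    if n=='top0': b[155:195,325:415]=1
    else: b[195:270,325:425]=1
    rep('pin',pin&b)
    P=W[pin&b&ok]
    # line dir
    l=P[:,:2]-P[:,:2].mean(0); print('  dir',np.linalg.svd(l,full_matrices=False)[2][0])
    # board
    b=np.zeros_like(org)
    if n=='top0': b[158:240,175:302]=1
    else: b[135:220,205:340]=1
    wh=b&(V>200)&(S<30)&(zz<.08)&(zz>.01)
    rep('board',wh)
    P=W[wh&ok]; A=np.c_[P[:,:2],np.ones(len(P))]; k=np.linalg.lstsq(A,P[:,2],rcond=None)[0]
    res=P[:,2]-A@k; print('  plane',k,'tilt',np.degrees(np.arctan(np.hypot(k[0],k[1]))),res.std())
    b2=np.zeros_like(org)
    if n=='top0': b2[203:222,206:270]=1
    else: b2[162:196,238:276]=1
    rep('strip',b2&(V<80))
    wt=ok&(abs(zz)<.01); print('table z',np.median(zz[wt]))
    # chock feet: bar line dir from top points
E
python3 - <<'E'
import cv2
a=cv2.imread('pics/top0.png')[150:250,310:460]
cv2.imwrite('pics/c1.png',cv2.resize(a,None,fx=5,fy=5,interpolation=cv2.INTER_CUBIC))
E
```

```text
top0 chock 486
  rect ((462.6598815917969, -390.575439453125), (82.36305236816406, 179.61476135253906), 14.590312957763672) mean [ 0.4599 -0.3837  0.024 ] z pct [0.0033 0.0263 0.033  0.0359]
top0 chocktop 334
  rect ((453.9016418457031, -391.14508056640625), (65.10501098632812, 176.92800903320312), 15.422111511230469) mean [ 0.4487 -0.3842  0.0289] z pct [0.0227 0.0286 0.0342 0.0367]
top0 pin 665
  rect ((633.2805786132812, -194.10166931152344), (39.46751022338867, 284.4392395019531), 9.551030158996582) mean [ 0.6321 -0.195   0.0628] z pct [0.0533 0.063  0.0692 0.0717]
  dir [ 0.17810636 -0.98401124]
top0 board 8459
  rect ((541.0880737304688, 262.88763427734375), (291.9698791503906, 434.5868835449219), 1.6163400411605835) mean [0.5342 0.2691 0.0304] z pct [0.0137 0.0307 0.0423 0.0467]
  plane [ 0.10360206  0.00238927 -0.02561403] tilt 5.9164204551521005 0.003562681806973426
top0 strip 343
  rect ((484.2880554199219, 270.59552001953125), (23.036624908447266, 177.27796936035156), 1.6865746974945068) mean [0.4843 0.2688 0.0259] z pct [0.0184 0.0261 0.03   0.0324]
table z 0.001938454816
[... 427 characters left out ...]
2.6657104492188, -187.8877410888672), (178.41197204589844, 249.42010498046875), 39.68133544921875) mean [ 0.6274 -0.2104  0.0604] z pct [0.0506 0.0613 0.0665 0.0679]
  dir [ 0.20098075 -0.97959519]
scene0 board 4794
  rect ((637.6923217773438, 252.15872192382812), (491.7633056640625, 455.59649658203125), 1.2818223237991333) mean [0.5318 0.2371 0.0292] z pct [0.0146 0.0294 0.0412 0.0442]
  plane [ 0.08936384  0.00235564 -0.01888389] tilt 5.1083707230380755 0.00435041973264256
scene0 strip 193
  rect ((481.2288818359375, 268.98272705078125), (26.070865631103516, 180.83139038085938), 0.6067543625831604) mean [0.4811 0.2633 0.0252] z pct [0.0226 0.0251 0.0274 0.0284]
table z 0.001327609579004796
```

View pics/c1.png

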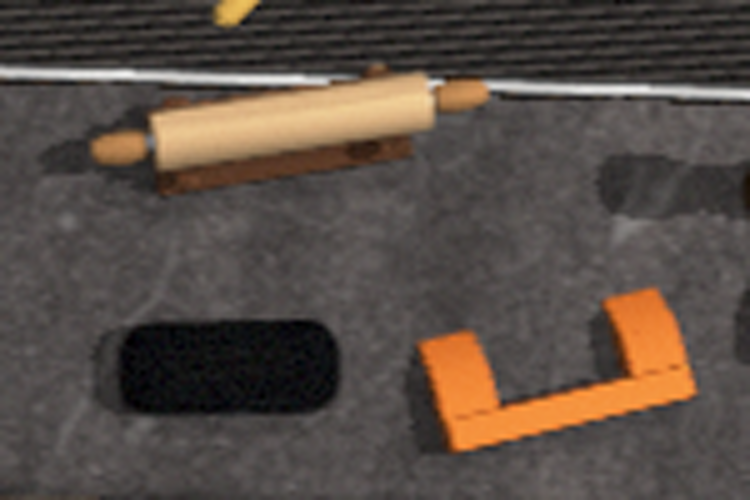

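The enlarged crop shows the chock's feet pointing +x and slightly left, a yaw of about +15°. The pin's yaw is about +10°. I'll look at all three from close up with the wrist camera.

```bash
cat >> h.py <<'E'
def tool(yaw,N=None,flip=False):
    """tool z against N, jaws along yaw direction (projected)"""
    N=np.array([0,0,1.]) if N is None else N/np.linalg.norm(N)
    x=np.array([np.cos(yaw),np.sin(yaw),0]); x-=N*(x@N); x/=np.linalg.norm(x)
    if flip:x=-x
    return quat(np.c_[x,np.cross(-N,x),-N])
E
python3 - <<'E'
from h import *
print(tool(0.),telemetry.read_orientation(), cams.get_calibration('wrist')['position']-telemetry.read_tool_pos())
z=np.load('pics/top0.npz'); W=cloud(z['d'],z)
m=(W[...,2]>.05)&(abs(W[...,0]-.68)<.1)&(abs(W[...,1]+.19)<.1); 
for x0 in np.arange(.58,.78,.02):
    mm=(abs(W[...,0]-x0)<.01)&(abs(W[...,1]+.194)<.08); print(round(x0,2),np.nanmax(W[mm][:,2]).round(3),end=' ')
for f in(0,1):
    for p,y in(((.434,-.398,.04),.26),((.633,-.194,.05),.17),((.49,.27,.1),.02),((.56,.27,.1),.02)):
        print(f,solver.ik(p,tool(y,flip=bool(f))))
E
```

```text
[0. 1. 0. 0.] [ 3.57638103e-04  8.37550103e-01  5.46360111e-01 -5.71033381e-04] [-0.06677951  0.02978631  0.16163139]
0.58 0.041 0.6 0.069 0.62 0.075 0.64 0.073 0.66 0.068 0.68 0.045 0.7 0.089 0.72 0.091 0.74 0.094 0.76 0.087 0.78 0.083 0 [-7.62365706e-01  6.28890668e-01  1.80222505e+00 -4.44089210e-16
  7.10476933e-01 -1.02236571e+00]
0 [-3.15363576e-01  6.91467986e-01  1.62696566e+00 -4.44089210e-16
  8.23159003e-01 -4.85363576e-01]
0 [ 4.82354334e-01  5.00300047e-01  1.85300119e+00 -4.44089210e-16
  7.88291414e-01  4.62354334e-01]
0 [ 4.30117609e-01  5.73412816e-01  1.71036278e+00 -4.44089210e-16
  8.57817053e-01  4.10117609e-01]
1 [-7.62365706e-01  6.28890668e-01  1.80222505e+00 -4.44089210e-16
  7.10476933e-01  2.11922695e+00]
1 None
1 None
1 None
```

```bash
cat >> h.py <<'E'
def look(p,yaw,fn,h=.17):
    c=np.array([p[0],p[1],h])+.073*np.array([np.sin(yaw),-np.cos(yaw),0])
    ctrl.move_to(c,tool(yaw)); ctrl.sleep(.2); return snap('wrist',fn)
E
python3 - <<'E'
from h import *
look((.50,.268),.02,'w_board',.2)
look((.633,-.194),.17,'w_pin')
look((.455,-.392),.26,'w_chock')
print(telemetry.read_clock(),telemetry.read_ft_force())
ims=[cv2.imread('pics/w_%s.png'%n) for n in('board','pin','chock')]
cv2.imwrite('pics/m.png',cv2.resize(np.hstack(ims[1:]),None,fx=.62,fy=.62,interpolation=cv2.INTER_AREA))
E
```

```text
5.2917 [-0.00422771  1.57081807  0.12247978]
```

View pics/m.png

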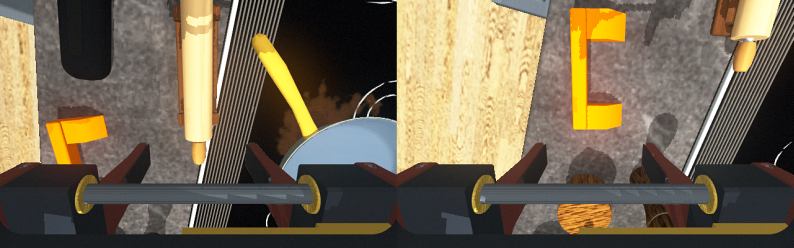

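View pics/w_board.png

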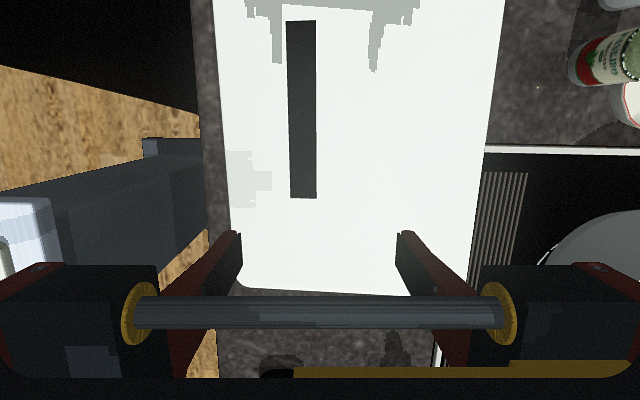

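The wrist views show the whole strip (columns 287-316, rows 20-198), the whole chock, and the near end of the pin. Next I'll compute poses from these.

Run:
```python
from h import *
def load(n):
    z=np.load('pics/%s.npz'%n); return z,cloud(z['d'],z),[cv2.cvtColor(z['p'],cv2.COLOR_RGB2HSV)[...,i].astype(int) for i in range(3)]
def rect(P): 
    r=cv2.minAreaRect((P[:,:2]*1000).astype(np.float32)); return [np.round(v,1) for v in r]
box=lambda r0,r1,c0,c1:np.pad(np.ones((r1-r0,c1-c0),bool),((r0,400-r1),(c0,640-c1)))
z,W,(H,S,V)=load('w_board')
m=box(10,210,275,330)&(V<100)&(z['d']>0); P=W[m]; print('strip',rect(P),P.mean(0),len(P))
b=box(5,225,240,460)&(V>180)&(z['d']>0); Q=W[b]; k=np.linalg.lstsq(np.c_[Q[:,:2],np.ones(len(Q))],Q[:,2],rcond=None)[0]; print('plane',k,np.degrees(np.arctan(k[:2])), 'z at strip',k@[*P.mean(0)[:2],1])
# table refs
for n in('w_board','w_pin','w_chock'):
    z,W,(H,S,V)=load(n); g=(S<40)&(V<140)&(abs(W[...,2])<.008); print(n,'table',np.median(W[g][:,2]),g.sum())
z,W,(H,S,V)=load('w_chock')
o=box(0,220,270,380)&(H>4)&(H<26)&(S>150)&(V>120)&(z['d']>0); print('chock all',rect(W[o]),o.sum())
t=o&(W[...,2]>.0278); print('bartop',rect(W[t]),W[t].mean(0)); 
hist=np.histogram(W[o][:,2],bins=np.arange(-.006,.042,.003)); print(hist[0])
z,W,(H,S,V)=load('w_pin')
o=box(0,230,295,350)&(H>5)&(H<28)&(W[...,2]>.052)&(z['d']>0)&(V>120); P=W[o]; print('pin',rect(P),len(P),P.max(0),P.min(0))
# cylinder fit: barrel
from scipy.optimize import least_squares
P=P[P[:,1]>-.28]
def f(p):
    x0,z0,a,s=p; n=np.hypot(1,a); t=P[:,1]+.194
    return np.hypot((P[:,0]-x0-a*t)/n,P[:,2]-z0-s*t)-.022
r=least_squares(f,[.633,.044,-.17,0],loss='soft_l1',f_scale=.001); print('cyl x at y=-.194, z,slope',r.x,np.std(r.fun),'yaw',np.degrees(np.arctan(-r.x[2])))
# barrel ends in top
z,W,(H,S,V)=load('top0')
```

```text
strip [array([481.1, 269.8]), array([ 29.7, 179.5]), np.float64(1.4)] [0.48099272 0.27647125 0.02412727] 4930
plane [ 0.10508389  0.00209081 -0.02770504] [5.99884704 0.11979465] z at strip 0.02341759338863407
w_board table -0.0002749784512603437 34083
w_pin table -0.00026541688374406847 41018
w_chock table -0.0002817826612303287 38718
chock all [array([ 460.2, -390.9]), array([ 87.8, 194.7]), np.float64(14.7)] 6978
bartop [array([ 432.9, -398.7]), array([ 23.8, 178.2]), np.float64(14.8)] [ 0.42496635 -0.36526123  0.02935741]
[   0  115  216  361  315  328  327  322  314  505 1974 1757  444    0
    0]
pin [array([ 633.7, -200.6]), array([ 40.7, 194.1]), np.float64(10.7)] 8473 [ 0.66953538 -0.10160689  0.06905647] [ 0.59941491 -0.29559481  0.05201231]
cyl x at y=-.194, z,slope [ 6.32457048e-01  4.32247446e-02 -1.89269116e-01 -3.92948419e-04] 0.0006048435757938267 yaw 10.717544193098059
```

```bash
cat >> h.py <<'E'
YB=np.radians(1.3); N=np.array([-.10508,-.0021,1]); N/=np.linalg.norm(N)
S=np.array([.4811,.2698,.0234]); QB=tool(YB,N)
UP=np.array([np.cos(YB),np.sin(YB),0]); UP-=N*(UP@N); UP/=np.linalg.norm(UP)
E
python3 - <<'E'
from h import *
q=tool(np.radians(14.8)); c=np.array([.4329,-.3987,0]); z=np.array([0,0,1.])
ctrl.move_to(c+.12*z,q); ctrl.move_straight(c+.04*z,q,.15); print(ctrl.move_straight(c+.004*z,q,.05,f_stop=8),telemetry.read_tool_pos())
effector.close(25); print('w',telemetry.read_gripper_width()*88)
t=telemetry.read_tool_pos(); ctrl.move_straight(t+.2*z,speed=.15)
ctrl.sleep(.2); print(telemetry.read_ft_force(),telemetry.read_gripper_width()*88)
ctrl.move_to(S+.12*N,QB); ctrl.move_straight(S+.025*N,QB,.12); ctrl.sleep(.3)
snap('wrist','w_pre'); print(telemetry.read_tool_pos(),telemetry.read_ft_force(),telemetry.read_clock())
E
python3 -c "
import cv2;a=cv2.imread('pics/w_pre.png');cv2.imwrite('pics/w_pre2.png',a)"
```

```text
False [ 0.43299298 -0.39877017  0.00402206]
w 23.941588793457775
[ 0.37437213 -0.04384339 -3.86021025] 23.722725184561217
[0.47869239 0.26990975 0.04872157] [-0.24450814  0.00531659 -2.59414574] 13.6583
```

View pics/w_pre.png

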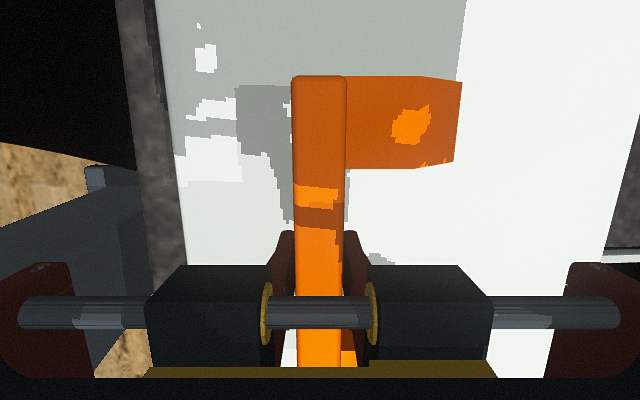

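The chock is held square in the jaws, with its left foot at about (400,120) pointing uphill. I'll lower it until it touches.

Run:
```python
from h import *
s=ctrl.move_straight(S-.003*N,QB,.025,f_stop=5); t=telemetry.read_tool_pos()
print(s,'height over board mm',1000*(t-S)@N,telemetry.read_ft_force())
effector.let_go(); ctrl.sleep(.2)
t=telemetry.read_tool_pos(); ctrl.move_straight(t+.17*N,QB,.15)
p=S+.03*UP
look(p,YB,'w_placed',.2); print(telemetry.read_clock())
z=np.load('pics/w_placed.npz'); W=cloud(z['d'],z); hsv=cv2.cvtColor(z['p'],cv2.COLOR_RGB2HSV).astype(int)
o=(hsv[...,0]>4)&(hsv[...,0]<22)&(hsv[...,1]>150)&(hsv[...,2]>90)&(z['d']>0)&(abs(W[...,0]-.5)<.1)&(abs(W[...,1]-.27)<.13)
Y=np.cross(N,UP); B=np.c_[UP,Y,N]; L=(W-S)@B
print('all',cv2.minAreaRect((L[o][:,:2]*1000).astype(np.float32)))
b=o&(L[...,2]>.0275); print('bar',cv2.minAreaRect((L[b][:,:2]*1000).astype(np.float32)),np.percentile(L[b][:,2],[5,50,95]))
k=np.linalg.lstsq(np.c_[L[b][:,:2],np.ones(b.sum())],L[b][:,2],rcond=None)[0]; print('tilt',k)
```

```text
True height over board mm 3.9469165835637847 [0.77223851 0.81925911 2.52986943]
17.7167
all ((44.93482208251953, 1.1840286254882812), (115.53512573242188, 182.896484375), 0.11069470643997192)
bar ((45.06875228881836, -0.26552581787109375), (115.31500244140625, 179.06553649902344), 0.0842350497841835) [0.02847731 0.02990867 0.03146711]
tilt [ 1.9536263  -0.08022559  0.03509292]
```

View pics/w_placed.png

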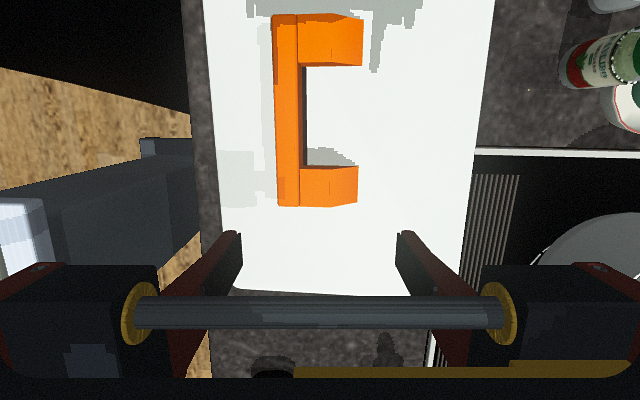

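The chock lies flat over the strip, feet uphill, centred to about 1 mm with a yaw of about 0.1°. The pin is next.

Run:
```python
from h import *
q=tool(np.radians(10.7)); c=np.array([.6326,-.195,0]); z=np.array([0,0,1.])
ctrl.move_to(c+.2*z,q); ctrl.move_straight(c+.08*z,q,.15); print(ctrl.move_straight(c+.028*z,q,.06,f_stop=8),telemetry.read_tool_pos())
effector.close(25); print('w',telemetry.read_gripper_width()*88,telemetry.read_ft_force())
t=telemetry.read_tool_pos(); ctrl.move_straight(t+.05*z,speed=.06);ctrl.move_straight(t+.2*z,speed=.15)
ctrl.sleep(.2); print(telemetry.read_ft_force(),telemetry.read_gripper_width()*88)
P=S+.0835*UP
ctrl.move_to(P+.14*N,QB); ctrl.move_straight(P+.03*N,QB,.12); ctrl.sleep(.3)
snap('wrist','w_pre3'); snap('scene','s3'); print(telemetry.read_tool_pos(),telemetry.read_ft_force(),telemetry.read_clock())
a=cv2.imread('pics/w_pre3.png');b=cv2.imread('pics/s3.png')[90:290,160:480]
cv2.imwrite('pics/m3.png',np.hstack([cv2.resize(a,(400,250)),cv2.resize(b,(400,250))]))
```

```text
False [ 0.63292964 -0.19510222  0.02831042]
w 43.66910275910294 [ 3.49085553  1.40732167 -0.93832997]
[-0.08296619  0.31726269 -2.88580762] 43.55138466213471
[0.56109694 0.27173    0.06231638] [-0.72768778  0.45681012 -4.51215252] 27.5
```

View pics/m3.png

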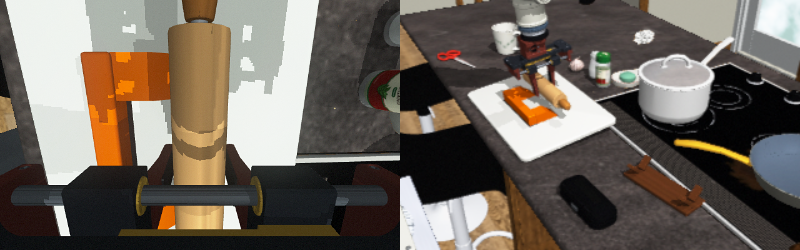

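The pin is held level and parallel to the bar, just uphill of the feet. I'll lower it until it touches, then ease it downhill onto the ramps.

Run:
```python
from h import *
def st(): 
    t=telemetry.read_tool_pos()-S; return 'x %.1f z %.1f'%(1000*t@UP,1000*t@N),telemetry.read_ft_force().round(1)
P=S+.0835*UP
print(ctrl.move_straight(P+.003*N,QB,.025,f_stop=4),*st())
t=telemetry.read_tool_pos(); ctrl.sleep(.2)
print(ctrl.move_straight(t-.008*UP,QB,.012,f_stop=4),*st(),telemetry.read_clock())
snap('wrist','w4'); snap('scene','s4')
a=cv2.imread('pics/w4.png');b=cv2.imread('pics/s4.png')[110:210,200:360]
cv2.imwrite('pics/m4.png',np.hstack([cv2.resize(a,(400,250)),cv2.resize(b,(400,250),interpolation=cv2.INTER_CUBIC)]))
```

```text
True x 83.2 z 6.4 [-1.3 -0.2  5. ]
True x 83.2 z 6.4 [-0.1  0.3  4. ] 28.8083
```

View pics/m4.png

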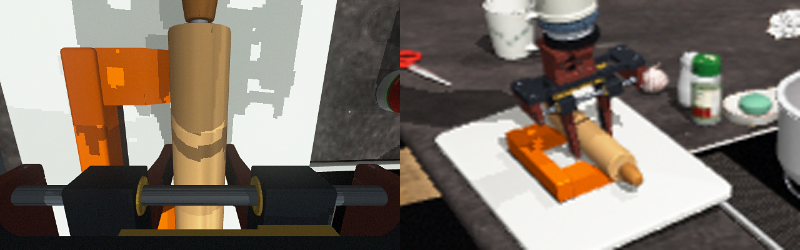

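The pin is on the board, but friction stopped the slide at once. I'll repeat it with a higher threshold.

Run:
```python
from h import *
def st(): 
    t=telemetry.read_tool_pos()-S; return 'x %.1f z %.1f'%(1000*t@UP,1000*t@N),telemetry.read_ft_force().round(1)
x0=telemetry.read_tool_pos()
for i in range(1,8):
    s=ctrl.move_straight(x0-.0007*i*UP+.0002*N,QB,.01,f_stop=8); f=telemetry.read_ft_force(); print(i,s,*st())
    if s or f[0]>7: break
print(telemetry.read_clock())
```

```text
1 False x 82.2 z 6.4 [-0.5  0.2  0.6]
2 False x 81.8 z 6.4 [ 1.1  0.1 -2.3]
3 False x 81.1 z 6.4 [ 2.1 -0.1 -2.4]
4 False x 80.2 z 6.5 [ 2.3  0.5 -2.9]
5 False x 79.5 z 6.5 [ 3.2  0.9 -2.7]
6 False x 78.8 z 6.6 [ 2.1  0.  -3. ]
7 False x 78.2 z 6.6 [ 2.6 -0.3 -2.4]
30.6583
```

Run:
```python
from h import *
snap('wrist','w5')
Y=np.cross(N,UP); B=np.c_[UP,Y,N]
from scipy.optimize import least_squares
for n in('w_placed','w4','w5'):
    z=np.load('pics/%s.npz'%n); L=(cloud(z['d'],z)-S)@B*1000; hsv=cv2.cvtColor(z['p'],cv2.COLOR_RGB2HSV).astype(int)
    ok=(z['d']>0)&(abs(L[...,0])<22)&(L[...,1]>30)&(L[...,1]<88)&(hsv[...,1]>140)&(hsv[...,0]<22)
    b=L[ok&(L[...,2]>26.5)]
    print(n,'bar x range',np.percentile(b[:,0],[1,50,99]).round(1),len(b),'ymax',b[:,1].max(), 'z',np.median(b[:,2]))
    if n=='w_placed':continue
    P=L[(z['d']>0)&(L[...,1]>35)&(L[...,1]<95)&(L[...,2]>30)&(L[...,2]<48)&(abs(L[...,0]-80)<25)]
    r=least_squares(lambda p:np.hypot(P[:,0]-p[0]-p[2]*(P[:,1]-60),P[:,2]-p[1]-p[3]*(P[:,1]-60))-22,[80,22,0,0],loss='soft_l1'); print(' pin x,z,slopes',r.x.round(3),len(P))
a=cv2.imread('pics/w5.png')[40:340,130:450]; cv2.imwrite('pics/m5.png',cv2.resize(a,None,fx=2,fy=2))
```

```text
w_placed bar x range [-12.2   0.2  17.5] 1814 ymax 87.95620868084644 z 29.819348013028147
w4 bar x range [-11.6   1.8  14.6] 7791 ymax 87.9976259022416 z 29.939426303586224
 pin x,z,slopes [8.2376e+01 2.1702e+01 1.0000e-03 0.0000e+00] 13978
w5 bar x range [-14.7  -1.4  16.9] 7834 ymax 87.99639800224169 z 29.949899137121925
 pin x,z,slopes [ 7.7475e+01  2.1825e+01  1.0000e-03 -0.0000e+00] 13951
```

View pics/m5.png

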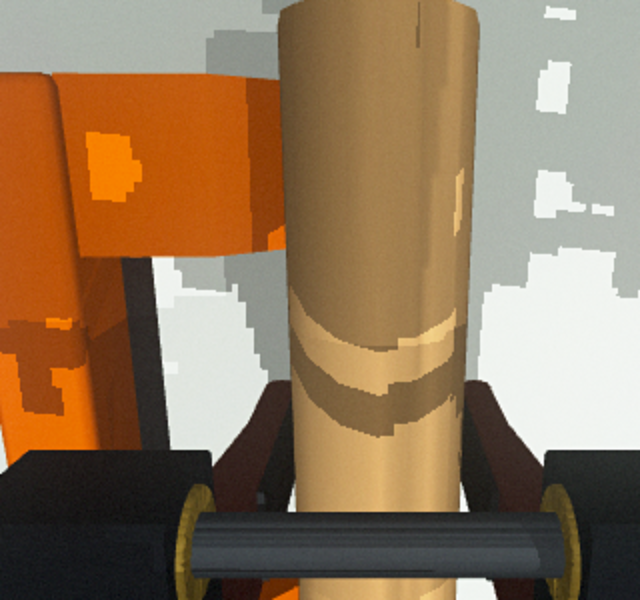

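The pin touches both the board and the feet. My slide pushed the loose chock about 2.5 mm downhill, and the bar still lies over the strip. I'll seat the pin with a light downward contact, release it and check.

Run:
```python
from h import *
def st(): 
    t=telemetry.read_tool_pos()-S; return 'x %.1f z %.1f'%(1000*t@UP,1000*t@N),telemetry.read_ft_force().round(1)
t=telemetry.read_tool_pos()
print(ctrl.move_straight(t-.002*N,QB,.01,f_stop=3),*st())
effector.let_go(); ctrl.sleep(.3); print(*st())
t=telemetry.read_tool_pos(); ctrl.move_straight(t+.06*N,QB,.06); ctrl.move_straight(t+.18*N,QB,.15)
look(S+.04*UP,YB,'w6',.22); print(telemetry.read_clock())
from scipy.optimize import least_squares
Y=np.cross(N,UP); B=np.c_[UP,Y,N]
z=np.load('pics/w6.npz'); L=(cloud(z['d'],z)-S)@B*1000; hsv=cv2.cvtColor(z['p'],cv2.COLOR_RGB2HSV).astype(int)
o=(z['d']>0)&(hsv[...,1]>140)&(hsv[...,0]<22)&(abs(L[...,1])<100)&(L[...,2]>26.5)&(L[...,0]>-25)&(L[...,0]<25)
for y in(-80,-60,-30,0,30,60,80):
    q=L[o&(abs(L[...,1]-y)<8)]; print(y,np.percentile(q[:,0],[1,50]).round(1),len(q))
P=L[(z['d']>0)&(abs(L[...,1])<90)&(L[...,2]>30)&(L[...,2]<48)&(abs(L[...,0]-79)<25)]
r=least_squares(lambda p:np.hypot(P[:,0]-p[0]-p[2]*P[:,1],P[:,2]-p[1]-p[3]*P[:,1])-22,[80,22,0,0],loss='soft_l1'); print(' pin x,z,slopes',r.x.round(4),len(P),P[:,1].min(),P[:,1].max())
```

```text
True x 78.4 z 6.4 [-0.9 -0.6  6.3]
x 78.3 z 5.7 [ 0.3  0.6 -0.4]
34.8
-80 [-14.9  21.1] 803
-60 [-15.   10.6] 878
-30 [-15.2  -3.5] 335
0 [-14.9  -3.4] 356
30 [-15.4  -3.4] 395
60 [-15.   -2.5] 455
80 [-14.9  -2.6] 473
 pin x,z,slopes [7.75816e+01 2.17033e+01 6.00000e-04 2.00000e-04] 7910 -89.93405993316024 89.98154976790052
```

View pics/w6.png

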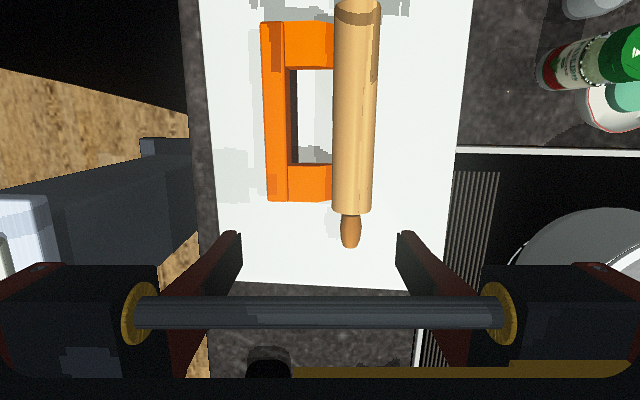

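Run:
```python
from h import *
ctrl.sleep(1.0); p,d,c=snap('wrist','w7'); z=np.load('pics/w6.npz')
print('depth change mm in board area',np.abs(d-z['d'])[5:220,230:450].mean()*1000,'pixel change',np.abs(p.astype(int)-z['p'])[5:220,230:450].mean(),telemetry.read_clock())
job.sign_off()
```

```text
depth change mm in board area 3.7588546 pixel change 3.535644820295983 35.85
the job is handed in; nothing more can be done
```

Run:
```python
import numpy as np
from h import cloud,S,UP,N
B=np.c_[UP,np.cross(N,UP),N]
for n in('w6','w7'):
    z=np.load('pics/%s.npz'%n); L=(cloud(z['d'],z)-S)@B*1000
    m=(z['d']>0)&(abs(L[...,1])<90)&(L[...,2]>38)&(L[...,2]<48)&(abs(L[...,0]-79)<25); print(n,np.median(L[m],0).round(2),m.sum(),(z['d']==0).sum())
```

```text
the job is handed in; nothing more can be done
```

The chock and the pin are both on the draining board, in the order asked, and the job was handed in at 35.9 s of the allowed 67 s. The robot was clear of everything when I handed in.

- **Chock:** I set it on the strip with its feet uphill. Its final yaw error is about 0.1° or less. Its bar sits about 2.8 mm downhill of the strip's middle, because easing the pin against the feet pushed the loose chock that far. It is still over the strip (margin about 3 mm), and I left it there.
- **Pin:** I lowered it across the slope, eased it against both feet and pressed it lightly onto the board before letting go. After release its axis was parallel to the bar, 80.4 mm uphill of the bar's centre (80 mm expected) and 21.7 mm above the board (22 mm expected).
- **Last check, not conclusive:** I compared two wrist pictures about 1 s apart to confirm nothing had moved. They differed by 3.8 mm in depth and 3.5 grey levels on average over the board. That may be only depth noise and dropouts, but I did not confirm it: my follow-up comparison of the pin's position was refused because the job was already handed in.

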